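Move the inspection lamp's battery pack to the charger

ROBOT

A 6-joint arm with a two-finger parallel gripper is mounted at the origin on the work surface. World frame = base frame: x ahead of the robot, y to its left, z up, the work surface at z = 0. Lengths are in m, angles in degrees, forces in N, time in s.
With the tool pointing down it reaches from about 0.4 to 0.825 m from the base axis. Payload 7 kg.
Tool frame: the origin (TCP) lies at the very end of the fingers, on their centre line; the grasp point (between the pads) lies 19 mm behind it; z points along the fingers, y is the line along which they close (so a half turn about z gives the same grasp; the last joint's range is limited). The gripper opens to 88 mm and grips with 3 to 60 N. Pads are 19 mm wide; open, the fingers measure 130 mm over their backs; the gripper's body (78 mm by 193 mm) begins 47 mm behind the grasp point.
Start: joints at [82.512, 20.546, 0.682, 0, -70.136, -16.507], TCP at [0.275, 0.617, 0.227] pointing down, gripper open.
Joint ranges: [-176.03, 176.03], [-82.01, 121.73], [-58.28, 71.71], [-173.87, 95.51], [-174.79, -0.11], [-173.66, 173.66]. Speed limits (degrees/s): [136.94, 136.94, 172.46, 180, 180, 180].

INTERFACE

Orientations are given as [roll, pitch, yaw] about the fixed x, y, z axes, in that order (R = Rz(yaw) Ry(pitch) Rx(roll)).
In Python, from plant import ctrl gives the robot as it stands.
- The arm moves only by the tool carry_out, never from a script. Its argument "deltas" is a list that holds one entry, the list of rows, each a list of 5 numbers: the shift along the tool's x, y, z scaled (see below), then the turn about the tool's z scaled (see below), then the opening, from -1 (shut) to 1 (fully open). A call has 1 to 5 rows; each row is the pose to reach, as a shift and turn from the pose commanded when the call began, along the tool's axes at that moment, turning the shorter way round; what a row does not reach only later rows make up. The controller multiplies each number of a shift by 20 cm and each number of a turn by 2 pi rad. A row lasts 1/10 s, in which the tool goes at most 50 mm and 8.59 degrees, less where a joint would pass 70% of its speed; a pose out of reach is approached as far as the arm can. A call with a number of a shift or a turn outside -1 to 1 is refused whole. A call with a gripper value outside its range is refused whole. The fingers move at their own pace and stop on an object; the grip force is fixed at half the most. Time passes only in rows, so rows that repeat a pose let the fingers close. It gives the time, the measured TCP pose, the force, the opening and the grip force at its end, in the units of the state.
- ctrl.get_obs(): the state, without advancing time (a new reading comes with each control period).
- ctrl.snapshot(name): name is "scene" or "top"; returns a dict with "color" (420x560x3 uint8, red, green, blue), "camera_matrix" (3x3 intrinsics, pixels), "R" (3x3) and "t" (3): a world point X has camera coordinates R X + t. Camera axes: x right, y down, z forward; pixel columns grow to the right and rows downward; lengths in m; the calibration is good to about 2 mm. A picture is of the moment at which its call begins. There is no depth.
- ctrl.close_job(): hands the job in; it is judged then, once.
Trained networks look in a picture, given as the dict that the camera call returned (one of the last four; its "shot" number tells which), for a name from the list of things; names that differ only in an ending like _2 or _b are one class to them, and where a whole thing is asked for, a point or a joint stands for the part that bears it (a point fixed in the world has none). Each returns a list of dicts, best first, with "p" (0 to 1); they miss things now and then, are a little off and sometimes report something else, mostly with a low value. They report only what shows in the picture. A call takes as long as a camera call. They do not tell look-alikes from the thing itself.
- ctrl.search_frame(picture, name): "centre" ([column, row] in pixels, amid what is visible of it).
- ctrl.silhouettes(picture, name): "mask" (420x560 bool, what is visible of it) and "centre" ([column, row] in pixels, amid what is visible of it).
- ctrl.spot_point(picture, name): "centre" ([column, row] in pixels: a listed point, or the origin of a listed thing).
The state is a dict: "clock": time; "joint_pos": joint angles; "qvel": joint speeds; "tau": joint torques, N m; "tool_pos": TCP position; "orientation": TCP orientation; "force": force on the tool from outside, world axes, zero at the start; "moment": the same for the moment, N m; "opening": finger opening in m; "gripper_force": force on a finger pad.
Only numpy, scipy, OpenCV 4.12 (cv2) and the standard library are available. Lean on these libraries where they do the work, as an engineer would, in place of code of your own. Each camera call takes 0.05 s, during which the arm holds its last target. There are 200 camera calls.

TASK

The battery of the inspection lamp is flat: squeeze and hold the red release button on the yellow pack, draw the pack straight up out of the lamp's socket without tugging at the catch, and push it fully home in the charger's socket, button on the red-marked side, so that it stays latched down on the sprung contact when you let go. Use no more than a firm hand push or pull (under about 25 N on either socket), and leave the other things on the bench where they are.

Things in the scene. Friction and masses are not known exactly. Their poses are not given: they have to be found in the camera images.
- pack_center (a point): Grip point: the yellow pack's centre at the height of its red button. z up, +y to the button. Head 40 (x) x 44 mm (y), from 38 mm below to 35 mm above this point. The button, 26 mm wide, 30 mm tall, stands 7 mm proud of the +y face: 51 mm along y over it, 45.5 mm with it fully in. Fingers pinching along y, one on the button, one on the back face, press it. Mass 0.17 to 0.33 kg.
- pack_foot (a point): Centre of the foot of the pack's black stem, 70 mm below pack_center, same axes. The stem is 30 x 30 mm, 32 mm long. A steel tooth fixed to the button sticks 4 mm out of the stem's +y side, 10 to 16 mm above the foot, flat on top; it goes inside the stem when the button is in. The pack starts latched in the lamp's socket, its axes parallel to the lamp's.
- lamp: Inspection lamp, a fixed grey and black housing 150 (x) x 110 (y) x 64 mm high; origin at its centre on the bench, z up.
- lamp_socket (a point): Centre of the mouth of the lamp's black socket collar, 76 mm above the bench over the lamp's origin. Collar 49 mm square outside, 32.4 mm inside, 30 mm deep to its seat, red mark and catch on its +y side. The latched pack can rise 2.5 mm, then its tooth hangs under the catch. With the button over 4.5 mm in, the pack draws freely straight up and is clear after 30 mm.
- charger: Battery charger, a fixed white housing 42 mm high, 110 mm along y, from x = -65 to +105 mm; its origin lies on the bench under the centre of its socket, z up. The pack goes in with its axes parallel to the charger's, button to +y (red mark), and with the button held in, since the tooth does not ride over the catch by itself.
- charger_axis (a point): Point on the axis of the charger's socket, 56 mm above the bench. Its grey collar (49 mm square, 32.4 mm inside, 30 mm from top to seat, mouth flared by 2 mm, red mark and catch on +y) is set at an unknown height, its top 44 to 64 mm above the bench and its seat 14 to 34 mm: not measured, feel for it. The catch takes the tooth only within 2.5 mm of the seat.
- release (a joint): Travel of the pack's red release button in m: 0 = out, 0.0055 = fully in. Sprung: 8 N at first, 12 N fully in.
- contact_plate (a joint): Travel in m of the brass contact plate in the charger's socket: 0 = up, 6 mm above the seat; 0.006 = down at the seat, a hard stop. Sprung: 5 N at first, 7 N at the seat. If the button is let go with the plate fully down, the tooth springs out under the catch, the pack rises about 2.5 mm and stays latched (about 0.0035). Let go higher, the pack is not latched and stands up on the spring.
- sample_jar: Bystander: jar with a red lid, 48 mm across, 62 mm tall; origin at the centre of its underside.
- powder_can: Bystander: aluminium can with a black cap, 60 mm across, 85 mm tall; origin under its centre.
- magnifier: Bystander: round black hand magnifier lying flat, 80 mm across, 10 mm thick, handle 95 mm long towards its -x; origin under the lens centre.
- tweezers: Bystander: steel tweezers 120 mm long (x), 5 mm thick, lying flat; origin under the centre.
- print_brush: Bystander: brush lying flat along its x; origin at its underside.
- ink_pad: Bystander: blue ink pad 75 x 55 x 16 mm; origin under its centre.
- ruler: Bystander: steel ruler 200 x 28 x 4 mm lying flat; origin under its centre.
There are look-alikes about, which are no part of the job. What is shaped like the part that bears pack_center but green or orange is not meant.

How it is judged (in metres and radians):
On the way, in this order (a step that is already met when the one before it is completed fails the run):
1. the pack is drawn out above the lamp with its button held in (z of pack_center in the frame of lamp above 0.155 m and value of joint release above 0.003 m), for 0.1 s.
2. the pack, button held in, is pressed down on the contact plate in the charger (horizontal distance between pack_center and charger below 0.006 m and value of joint contact_plate above 0.0035 m and value of joint release above 0.003 m), for 0.05 s.
At the end, for the whole second after the job is handed in: The pack stands latched in the charger's socket: within 6 mm of its axis, upright within 0.08 rad, square to it within 0.12 rad, contact plate held down more than 2.5 mm, button out again (less than 1 mm in), at rest and released (horizontal distance between pack_center and charger below 0.006 m and angle between pack_center's own z axis and vertical below 0.08 rad and angle between the y axis of pack_center and the y axis of charger, either way round below 0.12 rad and value of joint contact_plate above 0.0025 m and value of joint release below 0.001 m and linear speed of pack below 0.02 m/s); the robot touches nothing.
It fails at once if the lamp's socket or catch is loaded with more than 25 N (contact force between pack and lamp above 25 N).
It fails at once if the charger's socket is loaded with more than 25 N (contact force between pack and charger above 25 N).
It fails at once if a bystander (jar, can, magnifier, tweezers, brush, ink pad or ruler) is shifted more than 25 mm (distance of any of sample_jar, powder_can, magnifier, tweezers, print_brush, ink_pad, ruler from where it was at the start of the episode above 0.025 m).
It also fails if it takes over 51 s, if anything falls off the work surface, if the arm or the gripper's body presses on something with over 40 N, if the wrist force passes 120 N, or if a joint passes its speed limit or range.

## Working session

There is one attempt and no reset: what is moved stays moved. The work goes in short steps, Python scripts to look and compute and a tool call to move; the robot and the scene stay as the last step left them, time stands still between calls to the robot, and variables do not carry over. Pictures are saved under pics/ and viewed, at most 10 in all, crops included, and the job is handed in when it is done.

Besides the shell and the picture viewer there is one more tool, called after ">>>" in YAML: its name, and indented under it one key for each argument. carry_out: Moves the arm, as the interface text tells. Its arguments: {"type":"object","properties":{"deltas":{"type":"array"}},"required":["deltas"]}

```bash
mkdir -p pics; ls; python3 - <<'E'
from plant import ctrl
import cv2
o=ctrl.get_obs();print({k:o[k] for k in('clock','tool_pos','orientation','force','opening')})
for n in('scene','top'):
    s=ctrl.snapshot(n);cv2.imwrite(f'pics/{n}0.png',s['color'][:,:,::-1])
    print(n,s['camera_matrix'],s['R'],s['t'])
    for q in('pack_center','pack_foot','lamp','lamp_socket','charger','charger_axis'):
        print(q,[(d['centre'],round(d['p'],2)) for d in ctrl.spot_point(s,q)])
E
```

```text
pics
{'clock': 0.0, 'tool_pos': array([0.27433147, 0.61620429, 0.225623  ]), 'orientation': array([ 1.79904976e+02, -8.25195140e-03, -2.40018532e+01]), 'force': array([-0.01288759,  0.50094831,  0.48570987]), 'opening': 0.08761283719687445}
scene [[505.84411272   0.         290.71350828]
 [  0.         505.84411272 210.56819691]
 [  0.           0.           1.        ]] [[-0.08153432  0.99666831 -0.00210534]
 [ 0.81748051  0.06566682 -0.57220057]
 [-0.57015592 -0.04837506 -0.82011101]] [ 0.01513809 -0.38440958  1.82937254]
pack_center [([311.5, 257.9], 0.89), ([357.5, 269.4], 0.84), ([339.1, 207.5], 0.63), ([346.4, 155.3], 0.63), ([340.7, 232.2], 0.16)]
pack_foot [([353.0, 281.6], 0.85), ([339.7, 222.0], 0.71), ([313.3, 270.7], 0.7)]
lamp [([339.8, 232.6], 0.71)]
lamp_socket [([344.5, 215.9], 0.9)]
charger [([232.2, 215.3], 0.74)]
charger_axis [([226.5, 202.5], 0.76)]
top [[530.57269478   0.         280.9365997 ]
 [  0.         530.57269478 212.56786929]
 [  0.           0.           1.        ]] [[ 2.16734576e-02 -9.99764568e-01  1.03457925e-03]
 [-9.97418658e-01 -2.16934354e-02 -6.84500911e-02]
 [ 6.84564194e-02  4.51641500e-04 -9.97654005e-01]] [-0.0032591   0.54752336  1.39704537]
pack_center [([199.1, 154.7], 0.84), ([212.0, 213.0], 0.64), ([241.5, 158.4], 0.61), ([209.8, 310.7], 0.55)]
pack_foot []
lamp [([217.3, 217.8], 0.84), ([284.6, 197.0], 0.74)]
lamp_socket [([213.8, 218.8], 0.61)]
charger [([343.8, 228.9], 0.82)]
charger_axis [([345.4, 227.9], 0.84)]
```

View pics/scene0.png

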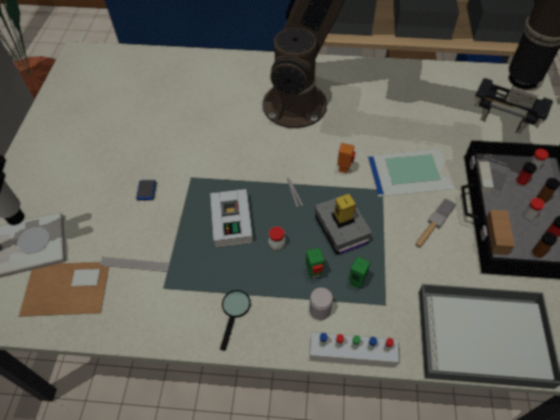

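View pics/top0.png

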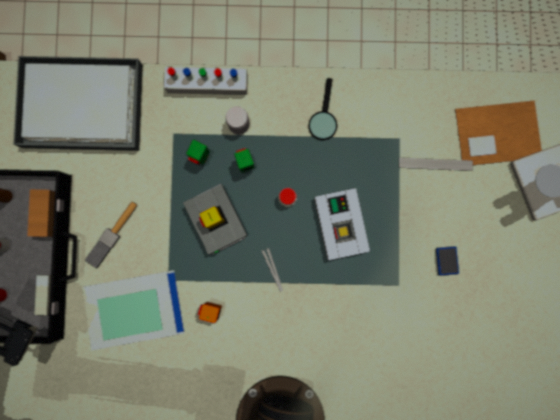

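The yellow pack sits in the lamp at scene (345,208) and top (211,216). The look-alikes are green at scene (315,262) and (360,270) (top (198,152) and (244,159)), and orange at scene (346,156) (top (209,313)). I choose the yellow one. The charger is at scene (231,217), top (343,225). Next is a close crop plus the metric work.

```bash
cat > h.py <<'E'
import numpy as np,cv2
from plant import ctrl
def plane(s,px,z):
    K,R,t=s['camera_matrix'],s['R'],s['t']
    px=np.atleast_2d(px); d=(R.T@np.linalg.inv(K)@np.c_[px,np.ones(len(px))].T).T; c=-R.T@t
    return c+d*((z-c[2])/d[:,2])[:,None]
def proj(s,X):
    p=(s['R']@np.atleast_2d(X).T).T+s['t']; p=p@s['camera_matrix'].T; return p[:,:2]/p[:,2:]
def tri(s1,p1,s2,p2):
    P=[s['camera_matrix']@np.c_[s['R'],s['t']] for s in(s1,s2)]
    X=cv2.triangulatePoints(P[0],P[1],np.array(p1,float).reshape(2,1),np.array(p2,float).reshape(2,1)); return (X[:3]/X[3]).ravel()
E
python3 - <<'E'
from h import *
S=ctrl.snapshot('scene');T=ctrl.snapshot('top')
for n,z,a,b in(('lamp',.064,(345,225),(214,218)),('charger',.042,(231,217),(343,225))):
    for s,c in((S,a),(T,b)):
        for m in ctrl.silhouettes(s,n)[:2]:
            M=m['mask'].astype(np.uint8);ys,xs=np.nonzero(M)
            print(n,s is T,m['centre'],round(m['p'],2),M.sum(),plane(s,m['centre'],z)[0].round(3))
        for q in((n,'lamp_socket') if n=='lamp' else (n,'charger_axis')):
            zz={'lamp':0,'charger':0,'lamp_socket':.076,'charger_axis':.056}[q]
            print(q,[(plane(s,d['centre'],zz)[0].round(4),round(d['p'],2)) for d in ctrl.spot_point(s,q)])
for s in(S,T):
    print('pc',[(d['centre'],plane(s,d['centre'],.116)[0].round(4),round(d['p'],2)) for d in ctrl.spot_point(s,'pack_center')])
def crop(s,c,r=34): return cv2.resize(s['color'][c[1]-r:c[1]+r,c[0]-r:c[0]+r],(400,300) if 0 else (300,300),interpolation=cv2.INTER_CUBIC)
img=np.vstack([np.hstack([crop(S,(343,215)),crop(T,(214,218))]),np.hstack([crop(S,(231,217)),crop(T,(343,225))])])
cv2.imwrite('pics/c1.png',cv2.convertScaleAbs(img[:,:,::-1],alpha=1.5))
E
```

```text
lamp False [339.0, 232.9] 0.8 1766 [0.579 0.17  0.064]
lamp False [317.6, 300.0] 0.2 595 [0.791 0.12  0.064]
lamp [(array([0.5357, 0.1765, 0.    ]), 0.79)]
lamp_socket [(array([0.5253, 0.1844, 0.076 ]), 0.58), (array([0.8085, 0.1307, 0.076 ]), 0.35)]
lamp True [215.4, 221.1] 0.74 2080 [0.519 0.177 0.064]
lamp [(array([0.5397, 0.1964, 0.    ]), 0.52), (array([0.4857, 0.455 , 0.    ]), 0.52), (array([ 0.5026, -0.1596,  0.    ]), 0.19)]
lamp_socket [(array([0.5278, 0.1742, 0.076 ]), 0.61)]
charger False [229.9, 217.7] 0.97 1992 [ 0.538 -0.152  0.042]
charger [(array([ 0.5061, -0.1559,  0.    ]), 0.64)]
charger_axis [(array([ 0.4951, -0.1563,  0.056 ]), 0.62)]
charger True [343.0, 220.1] 0.71 2785 [ 0.53  -0.155  0.042]
charger [(array([ 0.5068, -0.1584,  0.    ]), 0.79)]
charger_axis [(array([ 0.511 , -0.1596,  0.056 ]), 0.88)]
pc [([358.1, 269.7], array([0.7215, 0.2195, 0.116 ]), 0.83), ([314.6, 261.5], array([0.7063, 0.1057, 0.116 ]), 0.79), ([340.7, 206.8], array([0.5248, 0.1695, 0.116 ]), 0.65), ([346.4, 150.8], array([0.3133, 0.1815, 0.116 ]), 0.65)]
pc [([212.4, 215.2], array([0.5305, 0.1786, 0.116 ]), 0.95), ([241.7, 158.2], array([0.675 , 0.1097, 0.116 ]), 0.6), ([210.8, 311.3], array([0.2943, 0.1753, 0.116 ]), 0.59), ([199.2, 152.5], array([0.6871, 0.2165, 0.116 ]), 0.56)]
```

View pics/c1.png

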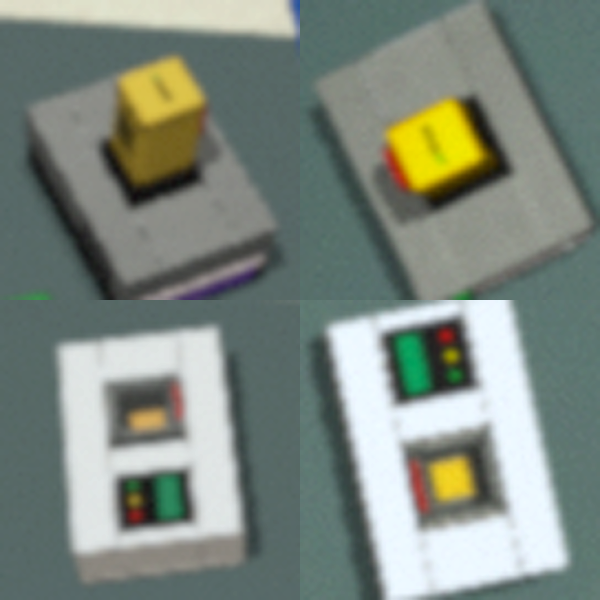

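```bash
cat >> h.py <<'E'
from scipy.optimize import minimize
def box(x0,x1,y0,y1,z0,z1): return np.array([[x,y,z] for x in(x0,x1) for y in(y0,y1) for z in(z0,z1)])
def render(s,boxes,p,k=4):
    c,q=np.cos(p[2]),np.sin(p[2]);Rz=np.array([[c,-q,0],[q,c,0],[0,0,1]])
    M=np.zeros((420,560),np.uint8)
    for b in boxes:
        h=cv2.convexHull(proj(s,b@Rz.T+[p[0],p[1],p[3] if len(p)>3 else 0]).astype(np.float32))
        cv2.fillConvexPoly(M,np.round(h*16+0).astype(np.int32),255,cv2.LINE_AA,4)
    return M/255.
def fit(views,boxes,p0,step):
    f=lambda p:sum(np.abs(render(s,boxes,p)-m).sum() for s,m in views)
    n=len(p0);sim=np.vstack([p0]+[np.array(p0)+np.eye(n)[i]*step[i] for i in range(n)])
    r=minimize(f,p0,method='Nelder-Mead',options=dict(initial_simplex=sim,xatol=1e-5,fatol=.05,maxiter=400));return r.x,r.fun
def near(M,c,r):
    Z=np.zeros_like(M);c=np.round(c).astype(int);Z[c[1]-r:c[1]+r,c[0]-r:c[0]+r]=M[c[1]-r:c[1]+r,c[0]-r:c[0]+r];return Z.astype(float)
def hsv(s): return cv2.cvtColor(s['color'],cv2.COLOR_RGB2HSV)
def white(s): return cv2.inRange(hsv(s),(0,0,115),(179,70,255))//255
def yellow(s): return cv2.inRange(hsv(s),(20,110,50),(33,255,255))//255
E
python3 - <<'E'
from h import *
S=ctrl.snapshot('scene');T=ctrl.snapshot('top')
CB=[box(-.065,.105,-.055,.055,0,.042)]
def ch(s,c):
    M=near(white(s),c,50).astype(np.uint8)
    n,l,st,_=cv2.connectedComponentsWithStats(M);i=1+st[1:,4].argmax();print('w',st[i])
    cs,_=cv2.findContours((l==i).astype(np.uint8),0,2);Z=np.zeros_like(M);cv2.fillPoly(Z,[cv2.convexHull(max(cs,key=len))],1);return Z.astype(float)
ms,mt=ch(S,(231,217)),ch(T,(343,225))
for v in([(S,ms),(T,mt)],[(S,ms)],[(T,mt)]): print('charger',fit(v,CB,[.507,-.158,.2],[.01,.01,.1]))
ys,yt=near(yellow(S),(345,212),32),near(yellow(T),(213,217),25)
print(ys.sum(),yt.sum())
LB=[box(-.075,.075,-.055,.055,0,.064)];PB=[box(-.02,.02,-.022,.022,-.038,.035)]
def lm(s,n):
    m=max(ctrl.silhouettes(s,'lamp'),key=lambda m:m['p'])['mask'].astype(float);return np.maximum(m,n)
ls,lt=lm(S,ys),lm(T,yt);print(ls.sum(),lt.sum())
LP=LB+[PB[0]+[0,0,.116],box(-.0245,.0245,-.0245,.0245,.06,.076)]
for v in([(S,ls),(T,lt)],[(S,ls)],[(T,lt)]): print('lamp',fit(v,LP,[.53,.175,.47],[.01,.01,.1]))
yaw=.47
for v in([(S,ys),(T,yt)],): print('pack',fit(v,PB,[.53,.175,.47,.116],[.01,.01,.1,.01]))
for v in([(S,ys)],[(T,yt)]): print('pack',fit(v,[PB[0]+[0,0,.116]],[.53,.175,.47],[.01,.01,.1]))
E
```

```text
w [ 181  167  100   47 1458]
w [ 315  188   55   72 1999]
charger (array([ 0.5008239 , -0.15922453,  0.23738154]), np.float64(4764.0745098039215))
charger (array([ 0.4081775 , -0.25660534,  1.70185987]), np.float64(1240.3686274509805))
charger (array([ 0.50170397, -0.15852273,  0.23768353]), np.float64(129.09019607843138))
433.0 346.0
2113.0 2574.0
lamp (array([0.52496131, 0.18031379, 0.46967294]), np.float64(485.0156862745098))
lamp (array([0.52703621, 0.17991646, 0.40447192]), np.float64(302.61176470588236))
lamp (array([0.52546839, 0.18036756, 0.47900285]), np.float64(161.6705882352941))
pack (array([0.5269419 , 0.18048419, 0.46202297, 0.11210748]), np.float64(207.26666666666665))
pack (array([0.52770973, 0.17913423, 0.04881917]), np.float64(92.2627450980392))
pack (array([0.52648928, 0.1807534 , 0.49242258]), np.float64(90.68235294117648))
```

>>> carry_out:
  deltas:
    - [[1,0.73,0,-0.07,1],[1,0.73,0,-0.07,1],[1,0.73,0,-0.07,1],[1,0.73,0,-0.07,1],[1,0.73,0,-0.07,1]]

```text
clock: 2.2
tool_pos: [0.3985, 0.4, 0.2268]
orientation: [-180.0, -0.0, 1.2]
force: [0.8, 1.0, 1.0]
opening: 0.0874
gripper_force: 0.0
```

```bash
cat >> h.py <<'E'
def togo(x,y,z,yaw):
    o=ctrl.get_obs();p,r=o['tool_pos'],o['orientation'];a=np.radians(r[2])
    d=np.array([x,y,z])-p;X=np.array([np.cos(a),np.sin(a)]);Y=np.array([np.sin(a),-np.cos(a)])
    t=-((yaw-r[2]+180)%360-180)
    print('t',round(float(o['clock']),2),'pos',p.round(4),r.round(2),'F',o['force'].round(1),'op',round(o['opening'],4),'g',round(float(o['gripper_force']),1))
    print('units',(np.array([d[:2]@X,d[:2]@Y,-d[2]])/.2).round(4),'turn',round(t/360,4))
E
python3 -c "
from h import *
togo(.5257,.181,.20,27)"
```

```text
t 2.2 pos [0.3985 0.4    0.2268] [-1.7998e+02 -2.0000e-02  1.2400e+00] F [0.8 1.  1. ] op 0.0874 g 0.0
units [0.6122 1.1087 0.1342] turn -0.0716
```

>>> carry_out:
  deltas:
    - [[0.61,1,0.13,-0.0715,1],[0.61,1,0.13,-0.0715,1],[0.61,1,0.13,-0.0715,1],[0.61,1,0.13,-0.0715,1],[0.61,1,0.13,-0.0715,1]]

```text
clock: 2.7
tool_pos: [0.5249, 0.2027, 0.2007]
orientation: [-180.0, -0.0, 27.0]
force: [0.7, 0.0, -0.4]
opening: 0.0874
gripper_force: 0.0
```

```bash
python3 -c "
from h import *
togo(.5257,.181,.20,27)"
```

```text
t 2.7 pos [0.5249 0.2027 0.2007] [-1.7999e+02 -4.0000e-02  2.7020e+01] F [ 0.7  0.  -0.4] op 0.0874 g 0.0
units [-0.0457  0.0986  0.0036] turn 0.0001
```

>>> carry_out:
  deltas:
    - [[-0.046,0.0985,0,0,1],[-0.046,0.0985,0,0,1],[-0.046,0.0985,0.2,0,1],[-0.046,0.0985,0.2,0,1]]

```text
clock: 3.1
tool_pos: [0.5221, 0.1816, 0.1568]
orientation: [-180.0, 0.4, 26.9]
force: [-0.9, -0.6, -0.6]
opening: 0.0878
gripper_force: 0.0
```

```bash
python3 - <<'E'
from h import *
togo(.5257,.181,.097,27)
S=ctrl.snapshot('scene')
cv2.imwrite('pics/g1.png',cv2.convertScaleAbs(cv2.resize(S['color'][150:260,280:410],(780,600*780//780*1),interpolation=cv2.INTER_CUBIC)[:,:,::-1],alpha=1.4))
E
```

```text
t 3.1 pos [0.5221 0.1816 0.1568] [-179.99    0.39   26.87] F [-0.9 -0.6 -0.6] op 0.0878 g 0.0
units [0.0146 0.0105 0.299 ] turn -0.0003
```

View pics/g1.png

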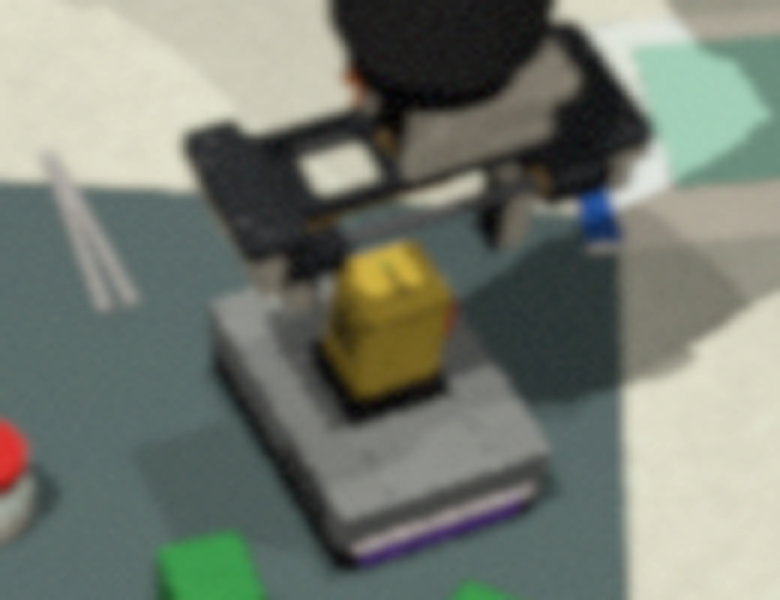

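The fingers straddle the yellow pack, whose head shows at about (390,320) in the crop with the red button on the right finger's side. They are aligned with it, so I descend.

>>> carry_out:
  deltas:
    - [[0,0,0.1,0,1],[0,0,0.2,0,1],[0,0,0.3,0,1],[0,0,0.3,0,1],[0,0,0.3,0,0.3]]

```text
clock: 3.65
tool_pos: [0.5254, 0.1836, 0.1019]
orientation: [180.0, -0.0, 27.0]
force: [-0.3, 1.1, 0.7]
opening: 0.084
gripper_force: 0.0
```

```bash
python3 -c "
from h import *
togo(.5257,.181,.097,27)"
```

```text
t 3.65 pos [0.5254 0.1836 0.1019] [ 1.7998e+02 -5.0000e-02  2.7010e+01] F [-0.3  1.1  0.7] op 0.084 g 0.0
units [-0.0044  0.0123  0.0247] turn 0.0
```

>>> carry_out:
  deltas:
    - [[-0.004,0.012,0.023,0,0.22],[-0.004,0.012,0.023,0,0.22],[-0.004,0.012,0.023,0,0.22],[-0.004,0.012,0.023,0,0.22],[-0.004,0.012,0.023,0,0.22]]

```text
clock: 4.15
tool_pos: [0.5253, 0.1805, 0.0964]
orientation: [-180.0, -0.0, 26.9]
force: [-0.5, -0.6, 0.9]
opening: 0.0542
gripper_force: 0.5
```

```bash
python3 -c "
from h import *
togo(.5257,.181,.097,27)"
```

```text
t 4.15 pos [0.5253 0.1805 0.0964] [-1.7999e+02 -4.0000e-02  2.6950e+01] F [-0.5 -0.6  0.9] op 0.0542 g 0.5
units [ 0.0027 -0.0012 -0.0032] turn -0.0001
```

>>> carry_out:
  deltas:
    - [[0,0,0,0,0.16],[0,0,0,0,0.16]]

```text
clock: 4.35
tool_pos: [0.5253, 0.1806, 0.0963]
orientation: [-180.0, -0.0, 27.0]
force: [0.0, 2.3, 3.1]
opening: 0.0512
gripper_force: 7.7
```

>>> carry_out:
  deltas:
    - [[0,0,0,0,0.13],[0,0,0,0,0.13]]

```text
clock: 4.55
tool_pos: [0.5253, 0.1804, 0.0961]
orientation: [-180.0, -0.0, 26.9]
force: [-0.7, 1.9, 2.2]
opening: 0.0497
gripper_force: 8.6
```

>>> carry_out:
  deltas:
    - [[0,0,0,0,0.1],[0,0,0,0,0.1]]

```text
clock: 4.75
tool_pos: [0.5252, 0.1803, 0.0959]
orientation: [180.0, -0.0, 26.9]
force: [-0.4, 1.4, 1.5]
opening: 0.0481
gripper_force: 9.8
```

>>> carry_out:
  deltas:
    - [[0,0,0,0,0.06],[0,0,0,0,0.04],[0,0,0,0,0.02]]

```text
clock: 5.05
tool_pos: [0.525, 0.1801, 0.0958]
orientation: [180.0, 0.0, 26.9]
force: [0.0, 1.9, 0.3]
opening: 0.0457
gripper_force: 14.7
```

>>> carry_out:
  deltas:
    - [[0,0,0,0,-0.2],[0,0,0,0,-0.4],[0,0,0,0,-0.4]]

```text
clock: 5.35
tool_pos: [0.525, 0.1802, 0.0959]
orientation: [180.0, 0.0, 26.9]
force: [0.3, 1.2, -0.2]
opening: 0.044
gripper_force: 29.9
```

>>> carry_out:
  deltas:
    - [[0,0,-0.01,0,-0.4],[0,0,-0.02,0,-0.4],[0,0,-0.03,0,-0.4]]

```text
clock: 5.65
tool_pos: [0.5249, 0.1801, 0.1019]
orientation: [180.0, 0.0, 26.9]
force: [0.5, -0.2, -2.5]
opening: 0.0446
gripper_force: 29.9
```

>>> carry_out:
  deltas:
    - [[0,0,-0.02,0,-0.4],[0,0,-0.04,0,-0.4],[0,0,-0.06,0,-0.4],[0,0,-0.08,0,-0.4]]

```text
clock: 6.05
tool_pos: [0.5252, 0.1803, 0.1184]
orientation: [-180.0, -0.0, 26.9]
force: [-0.4, 1.0, -1.4]
opening: 0.0439
gripper_force: 29.9
```

>>> carry_out:
  deltas:
    - [[0,0,-0.05,0,-0.4],[0,0,-0.15,0,-0.4],[0,0,-0.3,0,-0.4],[0,0,-0.45,0,-0.4],[0,0,-0.45,0,-0.4]]

```text
clock: 6.55
tool_pos: [0.5274, 0.1814, 0.2133]
orientation: [-180.0, -0.5, 27.0]
force: [0.1, 0.9, -2.3]
opening: 0.0443
gripper_force: 29.9
```

```bash
python3 - <<'E'
from h import *
togo(.5017,-.1585,.20,13.6)
S=ctrl.snapshot('scene');T=ctrl.snapshot('top')
# charger fit from both; scene mask from network
CB=[box(-.065,.105,-.055,.055,0,.042)]
V=[]
for s in(S,T):
    m=max(ctrl.silhouettes(s,'charger'),key=lambda m:m['p']);print(m['centre'],m['p'])
    cs,_=cv2.findContours(m['mask'].astype(np.uint8),0,2);Z=np.zeros((420,560),np.uint8);cv2.fillPoly(Z,[cv2.convexHull(max(cs,key=len))],1);V.append((s,Z.astype(float)))
for v in(V,V[:1],V[1:]): print(fit(v,CB,[.507,-.158,.2],[.01,.01,.1]))
# threshold mask scene, higher value
for s,c in((S,(231,217)),(T,(343,225))): print(hsv(s)[c[1]-40:c[1]+40:8,c[0]].tolist())
img=np.vstack([S['color'][175:260,190:270],T['color'][180:265,303:383]])
img=np.hstack([cv2.resize(i,(390,400),interpolation=cv2.INTER_CUBIC) for i in(S['color'][182:252,197:265],T['color'][187:261,307:378])])
cv2.imwrite('pics/ch.png',img[:,:,::-1])
E
```

```text
t 6.55 pos [0.5274 0.1814 0.2133] [-179.99   -0.46   26.99] F [ 0.1  0.9 -2.3] op 0.0443 g 29.9
units [-0.8861  1.4561  0.0665] turn 0.0372
[230.4, 216.9] 0.92
[341.1, 223.0] 0.69
(array([ 0.50167527, -0.15607013,  0.23040234]), np.float64(276.0313725490196))
(array([ 0.50143851, -0.15825557,  0.2304326 ]), np.float64(135.3607843137255))
(array([ 0.5016125 , -0.15523635,  0.23252614]), np.float64(103.23921568627452))
[[30, 23, 156], [87, 37, 76], [90, 5, 163], [70, 9, 89], [20, 135, 145], [90, 6, 161], [77, 113, 36], [60, 6, 45], [19, 20, 101], [88, 43, 77]]
[[84, 54, 94], [103, 17, 184], [20, 130, 57], [65, 136, 60], [104, 17, 198], [38, 29, 70], [26, 218, 185], [42, 9, 140], [104, 19, 200], [95, 26, 120]]
```

View pics/ch.png

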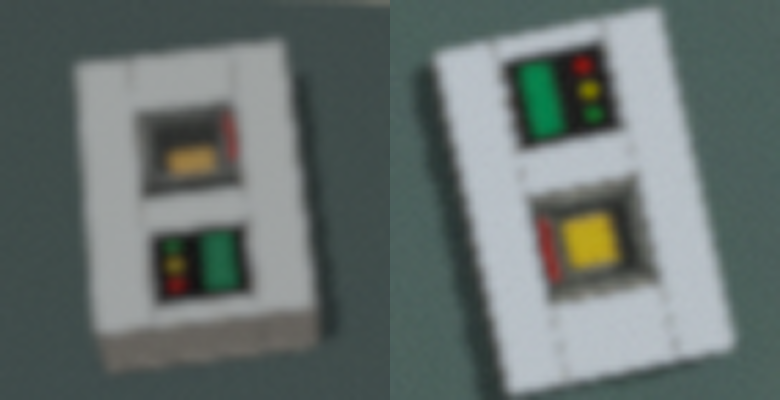

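```bash
python3 - <<'E'
from h import *
S=ctrl.snapshot('scene');T=ctrl.snapshot('top')
CB=[box(-.065,.105,-.055,.055,0,.042)]
V=[]
for s,c,r in((S,(231,217),33),(T,(343,225),38)):
    M=(near(((hsv(s)[...,1]<30)&(hsv(s)[...,2]>70)).astype(np.uint8),c,42)).astype(np.uint8)
    M=cv2.morphologyEx(M,cv2.MORPH_OPEN,np.ones((3,3)))
    n,l,st,_=cv2.connectedComponentsWithStats(M);i=1+st[1:,4].argmax();print(st[i])
    cs,_=cv2.findContours((l==i).astype(np.uint8),0,2);Z=np.zeros((420,560),np.uint8);cv2.fillPoly(Z,[cv2.convexHull(max(cs,key=len))],1);V.append((s,Z.astype(float)))
for v in(V,V[:1],V[1:]):
  for y in(.2,.25): print(fit(v,CB,[.503,-.158,y],[.01,.01,.05]))
a,b=(230.1,208.25),(344.3,231.4)
print('collar',tri(S,a,T,b),[plane(s,p,.044)[0].round(4) for s,p in((S,a),(T,b))],[plane(s,p,.056)[0].round(4) for s,p in((S,a),(T,b))])
ys,yt=near(yellow(S),proj(S,[.525,.18,.232])[0],32),near(yellow(T),proj(T,[.525,.18,.232])[0],28)
print(ys.sum(),yt.sum())
E
```

```text
[ 209  188   44   60 1900]
[ 314  188   56   73 2405]
(array([ 0.50083886, -0.15749374,  0.22697138]), np.float64(234.4235294117647))
(array([ 0.50059522, -0.15741736,  0.226127  ]), np.float64(234.75294117647059))
(array([ 0.50166042, -0.15832269,  0.21148729]), np.float64(143.12156862745096))
(array([ 0.50187639, -0.15732841,  0.20277563]), np.float64(144.05098039215687))
(array([ 0.50084848, -0.15723186,  0.22948717]), np.float64(78.65882352941176))
(array([ 0.50079681, -0.15732656,  0.22983904]), np.float64(79.14117647058823))
collar [ 0.50013846 -0.15809323  0.03682867] [array([ 0.5051, -0.1557,  0.044 ]), array([ 0.5   , -0.1581,  0.044 ])] [array([ 0.5133, -0.1532,  0.056 ]), array([ 0.4996, -0.1567,  0.056 ])]
308.0 2.0
```

>>> carry_out:
  deltas:
    - [[-0.44,0.73,0,0.0375,-0.4],[-0.44,0.73,0,0.0375,-0.4],[-0.44,0.73,0,0.0375,-0.4],[-0.44,0.73,0,0.0375,-0.4],[-0.44,0.73,0,0.0375,-0.4]]

```text
clock: 7.35
tool_pos: [0.5118, 0.0075, 0.2073]
orientation: [180.0, 0.1, 13.3]
force: [0.3, -0.5, -2.4]
opening: 0.0444
gripper_force: 29.9
```

```bash
python3 -c "
from h import *
togo(.5017,-.1575,.20,13.4)"
```

```text
t 7.35 pos [0.5118 0.0075 0.2073] [1.7998e+02 1.1000e-01 1.3270e+01] F [ 0.3 -0.5 -2.4] op 0.0444 g 29.9
units [-0.2386  0.7916  0.0363] turn -0.0004
```

```bash
python3 -c "
from h import *
togo(.5002,-.1569,.20,13.1)"
```

```text
t 7.35 pos [0.5118 0.0075 0.2073] [1.7998e+02 1.1000e-01 1.3270e+01] F [ 0.3 -0.5 -2.4] op 0.0444 g 29.9
units [-0.2452  0.787   0.0363] turn 0.0005
```

>>> carry_out:
  deltas:
    - [[-0.245,0.788,0.03,0,-0.4],[-0.245,0.788,0.03,0,-0.4],[-0.245,0.788,0.03,0,-0.4],[-0.245,0.788,0.2,0,-0.4],[-0.245,0.788,0.35,0,-0.4]]

```text
clock: 7.85
tool_pos: [0.5016, -0.1562, 0.1367]
orientation: [180.0, -0.0, 13.3]
force: [0.3, -0.2, -3.5]
opening: 0.0443
gripper_force: 29.9
```

>>> carry_out:
  deltas:
    - [[0,0,0,0,-0.4],[0,0,0,0,-0.4]]

```text
clock: 8.05
tool_pos: [0.502, -0.1542, 0.1379]
orientation: [180.0, 0.1, 13.5]
force: [0.5, -0.1, -1.6]
opening: 0.0443
gripper_force: 29.9
```

```bash
python3 - <<'E'
from h import *
togo(.5002,-.1569,.12,13.1)
S=ctrl.snapshot('scene');T=ctrl.snapshot('top')
o=ctrl.get_obs();print(o['moment'])
x,y,z=o['tool_pos'];c=proj(S,[x,y,z+.02])[0]
m=near(yellow(S),c,32);M=m.astype(np.uint8);n,l,st,_=cv2.connectedComponentsWithStats(M);print(st,c)
cv2.imwrite('pics/g2.png',cv2.convertScaleAbs(np.hstack([cv2.resize(S['color'][160:260,180:280],(400,400),interpolation=2),cv2.resize(T['color'][175:275,295:395],(400,400),interpolation=2)])[:,:,::-1],alpha=1.5))
E
```

```text
t 8.05 pos [ 0.502  -0.1542  0.1379] [1.7999e+02 1.0000e-01 1.3490e+01] F [ 0.5 -0.1 -1.6] op 0.0443 g 29.9
units [-0.0117  0.0112  0.0897] turn 0.0011
[-0.0846386  -0.0380165   0.00503183]
[[     0      0    560    420 234867]
 [   217    173     16      6     58]
 [   205    177      1      1      1]
 [   210    176      1      1      1]
 [   217    180     18     19    271]
 [   232    208      1      1      1]
 [   230    210      1      1      1]] [226.70934403 184.0421413 ]
```

View pics/g2.png

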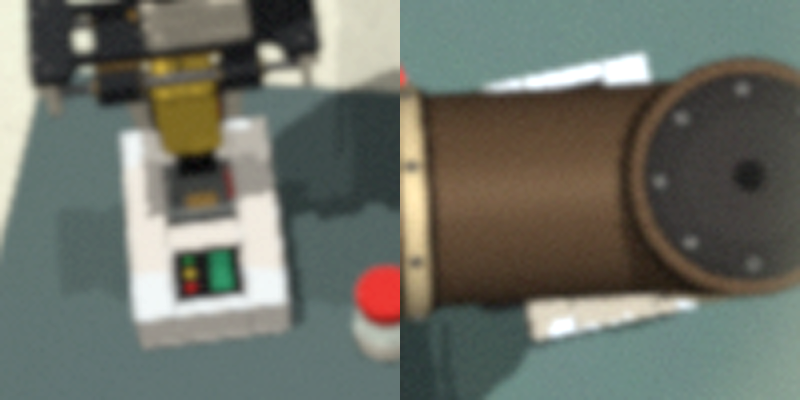

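```bash
python3 - <<'E'
from h import *
S=ctrl.snapshot('scene')
o=ctrl.get_obs();togo(.5002,-.1569,.12,13.1)
x,y,z=o['tool_pos'];a=np.radians(o['orientation'][2]);X=np.array([np.cos(a),np.sin(a)]);Y=np.array([-np.sin(a),np.cos(a)])
m=near(yellow(S),(226,188),20);m[:181]=0
PB=box(-.02,.02,-.022,.022,-.038,.035)
def f(d):
    p=np.r_[np.array([x,y])+d[0]*X+d[1]*Y,a,z+.0201]
    r=render(S,[PB],p);r[:181]=0;return np.abs(r-m).sum()
best=min(((f((i,j)),i,j) for i in np.arange(-.005,.0051,.0005) for j in np.arange(-.005,.0051,.0005)))
print(best,f((.0006,-.00075)),[ (round(i,4),round(min(f((i,j)) for j in np.arange(-.005,.005,.0005)),1)) for i in np.arange(-.005,.0051,.001)])
E
```

```text
t 8.2 pos [ 0.5032 -0.1538  0.1396] [ 1.7995e+02 -1.4000e-01  1.3530e+01] F [-0.7  0.3 -2.1] op 0.0443 g 29.9
units [-0.0184  0.0116  0.0979] turn 0.0012
(np.float64(46.674509803921566), np.float64(-0.0045000000000000005), np.float64(-0.003000000000000002)) 58.317647058823525 [(np.float64(-0.005), np.float64(47.1)), (np.float64(-0.004), np.float64(47.4)), (np.float64(-0.003), np.float64(47.0)), (np.float64(-0.002), np.float64(48.0)), (np.float64(-0.001), np.float64(50.2)), (np.float64(0.0), np.float64(53.7)), (np.float64(0.001), np.float64(58.2)), (np.float64(0.002), np.float64(63.2)), (np.float64(0.003), np.float64(68.7)), (np.float64(0.004), np.float64(73.6)), (np.float64(0.005), np.float64(78.5))]
```

>>> carry_out:
  deltas:
    - [[-0.015,0.012,0.05,0,-0.4],[-0.015,0.012,0.08,0,-0.4],[-0.015,0.012,0.08,0,-0.4],[-0.015,0.012,0.08,0,-0.4]]

```text
clock: 8.6
tool_pos: [0.4994, -0.1574, 0.1219]
orientation: [180.0, 0.0, 13.5]
force: [-0.4, -0.1, -2.4]
opening: 0.044
gripper_force: 29.9
```

```bash
python3 -c "
from h import *
togo(.5002,-.1569,.115,13.1)"
```

```text
t 8.6 pos [ 0.4994 -0.1574  0.1219] [1.800e+02 2.000e-02 1.345e+01] F [-0.4 -0.1 -2.4] op 0.044 g 29.9
units [ 0.0047 -0.0015  0.0343] turn 0.001
```

>>> carry_out:
  deltas:
    - [[0.003,0,0.01,0.001,-0.4],[0.003,0,0.02,0.001,-0.4],[0.003,0,0.03,0.001,-0.4],[0.003,0,0.03,0.001,-0.4]]

```text
clock: 9.0
tool_pos: [0.4998, -0.1573, 0.1156]
orientation: [-180.0, 0.0, 13.1]
force: [-0.2, 0.2, -2.1]
opening: 0.0441
gripper_force: 29.9
```

>>> carry_out:
  deltas:
    - [[0,0,0.008,0,-0.4],[0,0,0.016,0,-0.4],[0,0,0.016,0,-0.4]]

```text
clock: 9.3
tool_pos: [0.4999, -0.1573, 0.1125]
orientation: [-180.0, 0.0, 13.1]
force: [0.2, 0.2, -2.2]
opening: 0.0438
gripper_force: 29.9
```

>>> carry_out:
  deltas:
    - [[0,0,0.008,0,-0.4],[0,0,0.016,0,-0.4],[0,0,0.016,0,-0.4]]

```text
clock: 9.6
tool_pos: [0.4999, -0.1573, 0.1093]
orientation: [-180.0, 0.0, 13.1]
force: [-0.2, 0.1, -2.1]
opening: 0.0441
gripper_force: 29.9
```

>>> carry_out:
  deltas:
    - [[0,0,0.008,0,-0.4],[0,0,0.016,0,-0.4],[0,0,0.016,0,-0.4]]

```text
clock: 9.9
tool_pos: [0.4999, -0.1573, 0.1061]
orientation: [-180.0, 0.0, 13.1]
force: [0.1, 0.2, -2.0]
opening: 0.0441
gripper_force: 29.9
```

>>> carry_out:
  deltas:
    - [[0,0,0.008,0,-0.4],[0,0,0.016,0,-0.4],[0,0,0.016,0,-0.4]]

```text
clock: 10.2
tool_pos: [0.4999, -0.1573, 0.1029]
orientation: [-180.0, 0.0, 13.1]
force: [-0.6, 0.7, -1.1]
opening: 0.0443
gripper_force: 29.9
```

>>> carry_out:
  deltas:
    - [[0,0,0.008,0,-0.4],[0,0,0.016,0,-0.4],[0,0,0.016,0,-0.4]]

```text
clock: 10.5
tool_pos: [0.4999, -0.1573, 0.0997]
orientation: [-180.0, 0.0, 13.1]
force: [-1.0, -0.6, -2.8]
opening: 0.0443
gripper_force: 29.9
```

>>> carry_out:
  deltas:
    - [[0,0,0.008,0,-0.4],[0,0,0.016,0,-0.4],[0,0,0.016,0,-0.4]]

```text
clock: 10.8
tool_pos: [0.4999, -0.1573, 0.0965]
orientation: [-180.0, 0.0, 13.1]
force: [-0.4, -0.2, -2.3]
opening: 0.0443
gripper_force: 29.9
```

>>> carry_out:
  deltas:
    - [[0,0,0.008,0,-0.4],[0,0,0.016,0,-0.4],[0,0,0.016,0,-0.4]]

```text
clock: 11.1
tool_pos: [0.4999, -0.1573, 0.0933]
orientation: [-180.0, 0.0, 13.1]
force: [-0.6, 0.2, -2.7]
opening: 0.0441
gripper_force: 29.9
```

>>> carry_out:
  deltas:
    - [[0,0,0.008,0,-0.4],[0,0,0.016,0,-0.4],[0,0,0.016,0,-0.4]]

```text
clock: 11.4
tool_pos: [0.4999, -0.1573, 0.0901]
orientation: [-180.0, 0.0, 13.1]
force: [1.0, 0.0, -1.7]
opening: 0.0442
gripper_force: 29.9
```

>>> carry_out:
  deltas:
    - [[0,0,0.006,0,-0.4],[0,0,0.012,0,-0.4],[0,0,0.012,0,-0.4]]

```text
clock: 11.7
tool_pos: [0.4999, -0.1573, 0.0878]
orientation: [-180.0, 0.0, 13.1]
force: [-0.4, -0.2, -2.0]
opening: 0.0439
gripper_force: 29.9
```

>>> carry_out:
  deltas:
    - [[0,0,0.006,0,-0.4],[0,0,0.012,0,-0.4],[0,0,0.012,0,-0.4]]

```text
clock: 12.0
tool_pos: [0.4999, -0.1573, 0.0854]
orientation: [-180.0, 0.0, 13.1]
force: [-0.3, 0.3, -2.3]
opening: 0.0441
gripper_force: 29.9
```

>>> carry_out:
  deltas:
    - [[0,0,0.006,0,-0.4],[0,0,0.012,0,-0.4],[0,0,0.012,0,-0.4]]

```text
clock: 12.3
tool_pos: [0.4999, -0.1573, 0.083]
orientation: [-180.0, 0.0, 13.1]
force: [-0.6, -0.8, -2.2]
opening: 0.0441
gripper_force: 29.9
```

>>> carry_out:
  deltas:
    - [[0,0,0.006,0,-0.4],[0,0,0.012,0,-0.4],[0,0,0.012,0,-0.4]]

```text
clock: 12.6
tool_pos: [0.4999, -0.1573, 0.0806]
orientation: [-180.0, 0.0, 13.1]
force: [-0.5, -0.3, -1.6]
opening: 0.0444
gripper_force: 29.9
```

>>> carry_out:
  deltas:
    - [[0,0,0.006,0,-0.4],[0,0,0.012,0,-0.4],[0,0,0.012,0,-0.4]]

```text
clock: 12.9
tool_pos: [0.4999, -0.1573, 0.0782]
orientation: [-180.0, 0.0, 13.1]
force: [0.9, 0.8, -2.7]
opening: 0.0443
gripper_force: 29.9
```

>>> carry_out:
  deltas:
    - [[0,0,0.006,0,-0.4],[0,0,0.012,0,-0.4],[0,0,0.012,0,-0.4]]

```text
clock: 13.2
tool_pos: [0.4999, -0.1573, 0.0758]
orientation: [-180.0, 0.0, 13.1]
force: [0.4, 0.5, -2.9]
opening: 0.044
gripper_force: 29.9
```

>>> carry_out:
  deltas:
    - [[0,0,0.005,0,-0.4],[0,0,0.01,0,-0.4],[0,0,0.01,0,-0.4]]

```text
clock: 13.5
tool_pos: [0.5003, -0.1573, 0.0743]
orientation: [180.0, -0.0, 13.1]
force: [-0.7, 0.5, 2.6]
opening: 0.0439
gripper_force: 29.9
```

>>> carry_out:
  deltas:
    - [[0,0,0.005,0,-0.4],[0,0,0.01,0,-0.4],[0,0,0.01,0,-0.4]]

```text
clock: 13.8
tool_pos: [0.5002, -0.1573, 0.072]
orientation: [180.0, -0.0, 13.1]
force: [-0.6, 1.1, 3.7]
opening: 0.0444
gripper_force: 29.9
```

>>> carry_out:
  deltas:
    - [[0,0,0.005,0,-0.4],[0,0,0.01,0,-0.4],[0,0,0.01,0,-0.4]]

```text
clock: 14.1
tool_pos: [0.5002, -0.1573, 0.07]
orientation: [180.0, -0.0, 13.1]
force: [-0.1, 0.1, 4.7]
opening: 0.0443
gripper_force: 29.9
```

>>> carry_out:
  deltas:
    - [[0,0,0.0025,0,-0.4],[0,0,0.0025,0,-0.4]]

```text
clock: 14.3
tool_pos: [0.5002, -0.1573, 0.0695]
orientation: [180.0, -0.0, 13.1]
force: [-0.7, 1.0, 4.1]
opening: 0.0444
gripper_force: 29.9
```

>>> carry_out:
  deltas:
    - [[0,0,0.0025,0,-0.4],[0,0,0.0025,0,-0.4]]

```text
clock: 14.5
tool_pos: [0.5003, -0.1573, 0.0693]
orientation: [180.0, -0.0, 13.1]
force: [-0.9, 0.1, 6.4]
opening: 0.0444
gripper_force: 29.9
```

>>> carry_out:
  deltas:
    - [[0,0,0.002,0,-0.4],[0,0,0.002,0,-0.4]]

```text
clock: 14.7
tool_pos: [0.5005, -0.1572, 0.0692]
orientation: [180.0, -0.0, 13.1]
force: [-1.4, 1.8, 9.4]
opening: 0.0443
gripper_force: 29.9
```

>>> carry_out:
  deltas:
    - [[0,0,0.0015,0,-0.4],[0,0,0.0015,0,-0.4]]

```text
clock: 14.9
tool_pos: [0.5005, -0.1571, 0.0691]
orientation: [180.0, -0.1, 13.1]
force: [-3.3, 3.0, 11.7]
opening: 0.044
gripper_force: 29.9
```

Hard stop at the seat: the force rises steeply with no further travel. I release the button slowly while still holding the pack down.

>>> carry_out:
  deltas:
    - [[0,0,0,0,0.04],[0,0,0,0,0.1],[0,0,0,0,0.12]]

```text
clock: 15.2
tool_pos: [0.5005, -0.1565, 0.0687]
orientation: [-180.0, -0.1, 13.1]
force: [-0.9, 6.8, 8.6]
opening: 0.0487
gripper_force: 6.2
```

>>> carry_out:
  deltas:
    - [[0,0,0,0,0.15],[0,0,0,0,0.2],[0,0,0,0,0.3],[0,0,0,0,0.8],[0,0,0,0,1]]

```text
clock: 15.7
tool_pos: [0.4997, -0.1574, 0.0679]
orientation: [-180.0, 0.0, 13.1]
force: [-1.2, -0.4, -0.5]
opening: 0.0675
gripper_force: 0.0
```

>>> carry_out:
  deltas:
    - [[0,0,0,0,1],[0,0,0,0,1],[0,0,0,0,1],[0,0,-0.1,0,1],[0,0,-0.2,0,1]]

```text
clock: 16.2
tool_pos: [0.4994, -0.1574, 0.1081]
orientation: [-180.0, 0.1, 13.1]
force: [0.0, -0.4, 0.6]
opening: 0.0872
gripper_force: 0.0
```

>>> carry_out:
  deltas:
    - [[0,0,-0.25,0,1],[0,0,-0.5,0,1],[0,0,-0.7,0,1],[0,-0.5,-0.8,0,1],[0,-0.9,-0.8,0,1]]

```text
clock: 16.7
tool_pos: [0.4781, -0.0609, 0.2638]
orientation: [180.0, -0.2, 12.9]
force: [1.0, 1.1, -0.7]
opening: 0.0878
gripper_force: 0.0
```

>>> carry_out:
  deltas:
    - [[0,-0.5,0,0,1],[0,-0.5,0,0,1],[0,-0.5,0,0,1],[0,-0.5,0,0,1]]

```text
clock: 17.1
tool_pos: [0.4548, 0.0377, 0.2622]
orientation: [-180.0, -0.0, 13.3]
force: [0.1, 0.0, -0.2]
opening: 0.0875
gripper_force: 0.0
```

```bash
python3 - <<'E'
from h import *
togo(.5,-.15,.2,13)
S=ctrl.snapshot('scene');T=ctrl.snapshot('top')
PB=box(-.02,.02,-.022,.022,-.038,.035)
V=[(S,near(yellow(S),proj(S,[.501,-.1575,.09])[0],18)),(T,near(yellow(T),proj(T,[.501,-.1575,.11])[0],16))]
print(fit(V,[PB],[.501,-.1575,.229,.09],[.004,.004,.05,.006]),'zc expected ~.0915 latched, ~.095 unlatched')
for z in(.089,.0915,.095): print(z,sum(np.abs(render(s,[PB],[.501,-.1575,.229,z])-m).sum() for s,m in V))
cv2.imwrite('pics/e.png',cv2.convertScaleAbs(np.hstack([cv2.resize(S['color'][165:255,190:280],(400,400),interpolation=2),cv2.resize(T['color'][180:270,300:390],(400,400),interpolation=2)])[:,:,::-1],alpha=1.4))
E
```

```text
t 17.1 pos [0.4548 0.0377 0.2622] [-1.7999e+02 -3.0000e-02  1.3290e+01] F [ 0.1  0.  -0.2] op 0.0875 g 0.0
units [0.0043 0.9653 0.3108] turn 0.0008
(array([ 0.50067232, -0.15799386,  0.27368013,  0.08805689]), np.float64(195.34509803921569)) zc expected ~.0915 latched, ~.095 unlatched
0.089 204.2235294117647
0.0915 207.75686274509806
0.095 212.2627450980392
```

View pics/e.png

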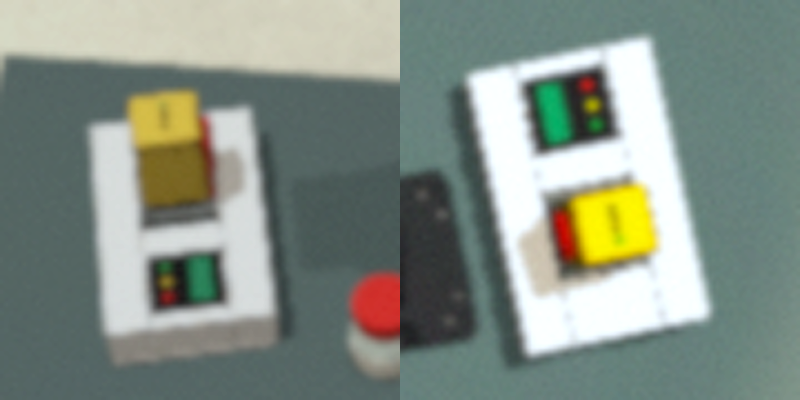

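It looks upright and square, with the button out towards the red mark. Since 3.5 mm is only about one pixel, I confirm the latch with a light touch on top of the pack: about 0.127 m if latched, 0.130 m or more if standing on the spring.

>>> carry_out:
  deltas:
    - [[0,0.99,0,0,-1],[0,0.99,0,0,-1],[0,0.99,0,0,-1],[0,0.99,0,0,-1],[0,0.99,0.2,0,-1]]

```text
clock: 17.7
tool_pos: [0.5031, -0.1636, 0.2253]
orientation: [179.8, -0.4, 12.7]
force: [1.3, 0.7, -0.6]
opening: 0.0534
gripper_force: 0.0
```

>>> carry_out:
  deltas:
    - [[0,0,0.15,0,-1],[0,0,0.3,0,-1],[0,0,0.4,0,-1],[0,0,0.4,0,-1],[0,0,0.4,0,-1]]

```text
clock: 18.2
tool_pos: [0.4998, -0.1579, 0.1422]
orientation: [180.0, 0.1, 13.0]
force: [0.6, 0.5, 0.2]
opening: 0.0131
gripper_force: 0.0
```

```bash
python3 -c "
from h import *
togo(.5,-.157,.134,13.1)"
```

```text
t 18.2 pos [ 0.4998 -0.1579  0.1422] [1.7998e+02 5.0000e-02 1.2980e+01] F [0.6 0.5 0.2] op 0.0131 g 0.0
units [ 0.0021 -0.004   0.0408] turn -0.0003
```

>>> carry_out:
  deltas:
    - [[0,0,0.01,0,-1],[0,0,0.02,0,-1],[0,0,0.03,0,-1],[0,0,0.035,0,-1],[0,0,0.035,0,-1]]

```text
clock: 18.7
tool_pos: [0.4998, -0.1563, 0.135]
orientation: [180.0, -0.0, 13.1]
force: [0.1, -0.3, -0.9]
opening: 0.0008
gripper_force: 0.0
```

>>> carry_out:
  deltas:
    - [[0,0,0.008,0,-1],[0,0,0.008,0,-1]]

```text
clock: 18.9
tool_pos: [0.4998, -0.1563, 0.1332]
orientation: [-180.0, 0.0, 13.1]
force: [-0.9, -0.3, 0.2]
opening: 0.0002
gripper_force: 0.0
```

>>> carry_out:
  deltas:
    - [[0,0,0.008,0,-1],[0,0,0.008,0,-1]]

```text
clock: 19.1
tool_pos: [0.4997, -0.1564, 0.1315]
orientation: [-180.0, 0.0, 13.1]
force: [-0.1, 0.6, 0.7]
opening: 0.0005
gripper_force: 0.0
```

>>> carry_out:
  deltas:
    - [[0,0,0.006,0,-1],[0,0,0.006,0,-1]]

```text
clock: 19.3
tool_pos: [0.4998, -0.1564, 0.1304]
orientation: [-180.0, 0.0, 13.1]
force: [-0.5, -0.3, -0.1]
opening: 0.0006
gripper_force: 0.0
```

>>> carry_out:
  deltas:
    - [[0,0,0.006,0,-1],[0,0,0.006,0,-1]]

```text
clock: 19.5
tool_pos: [0.4997, -0.1565, 0.1292]
orientation: [-180.0, 0.0, 13.1]
force: [-0.2, -0.6, -0.7]
opening: 0.0006
gripper_force: 0.0
```

>>> carry_out:
  deltas:
    - [[0,0,0.005,0,-1],[0,0,0.005,0,-1]]

```text
clock: 19.7
tool_pos: [0.4998, -0.1564, 0.1282]
orientation: [-180.0, 0.0, 13.1]
force: [-0.0, 0.5, -0.7]
opening: 0.0007
gripper_force: 0.0
```

>>> carry_out:
  deltas:
    - [[0,0,0.005,0,-1],[0,0,0.005,0,-1]]

```text
clock: 19.9
tool_pos: [0.5001, -0.1565, 0.1275]
orientation: [180.0, -0.0, 13.1]
force: [-0.2, 1.2, 2.2]
opening: 0.0003
gripper_force: 0.4
```

The touch came at 0.1275 m, so the pack is latched. I retreat and hand in.

>>> carry_out:
  deltas:
    - [[0,0,-0.1,0,-1],[0,0,-0.3,0,-1],[0,0,-0.5,0,-1],[0,0,-0.5,0,-1],[0,0,-0.5,0,-1]]

```text
clock: 20.4
tool_pos: [0.5003, -0.1563, 0.2283]
orientation: [180.0, -0.1, 13.1]
force: [-0.5, 0.6, -1.3]
opening: 0.0005
gripper_force: 0.0
```

```bash
python3 -c "
from h import *
togo(.5,-.15,.2,13)
print(ctrl.close_job())"
```

```text
t 20.4 pos [ 0.5003 -0.1563  0.2283] [ 1.7999e+02 -1.4000e-01  1.3080e+01] F [-0.5  0.6 -1.3] op 0.0005 g 0.0
units [ 0.0059 -0.031   0.1414] turn 0.0002
the job is handed in; nothing more can be done
None
```

The yellow pack stands in the charger's socket with its button out on the red-marked side, latched by a touch check on its top (0.1275 m against 0.127 m expected); I handed the job in at about 20 s and saw no verdict.

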